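# Pulse the coffee grinder: drawer home, lid on, twist half-way and hold

## Robot

A 7-joint arm with a two-finger parallel gripper is mounted at the origin on the work surface. World frame = base frame: x ahead of the robot, y to its left, z up, the work surface at z = 0. Lengths are in m, angles in rad, forces in N, time in s.
With the tool pointing down it reaches from about 0.4 to 0.85 m from the base axis. Payload 4.4 kg.
Tool frame: the origin (TCP) lies between the finger pads; the fingertips stand 17 mm ahead of it and the grasp point (between the pads) lies 2 mm behind it; z points along the fingers, y is the line along which they close (so a half turn about z gives the same grasp; the last joint's range is limited). The gripper opens to 94 mm and grips with 3 to 60 N. Pads are 16 mm wide; open, the fingers measure 119 mm over their backs; the gripper's body (75 mm by 177 mm) begins 78 mm behind the grasp point.
Start: joints at [-0.066, 0.628, 0.038, 1.517, -0.027, 0.996, -0.02], TCP at [0.65, 0, 0.222] pointing down, gripper open.
Joint ranges: [-3.06, 3.06], [-0.37, 2.12], [-1.25, 1.32], [0.18, 2.47], [-1.1, 4.24], [0.23, 1.98], [-2.94, 2.94]. Speed limits (rad/s): [2.57, 2.57, 3.14, 3.14, 3.14, 3.14, 3.14].

## Interface

Orientations are given as a 3x3 rotation matrix whose columns are the frame's x, y, z axes.
In Python, from station import readout, snapshot, bot gives the robot as it stands.
- The arm moves only by the shell command python3 -m jog 'ROWS' [FORCE]. ROWS is JSON, one flat list of numbers, 5 for each row, row after row: the shift along the tool's x, y, z in m, then the turn about the tool's z in degrees, then the finger opening in m, from 0 to 0.094. In form: [dx, dy, dz, spin, hand, dx, dy, dz, spin, hand, ...]. A call has 1 to 20 rows; each row shifts and turns the commanded pose from where the row before left it, along the tool's axes as they then stand; what a row does not reach is not made up. A row lasts 1/8 s, in which the tool goes at most 62.5 mm and 10.7 degrees, less where a joint would pass 70% of its speed; a pose out of reach is approached as far as the arm can. A call is refused whole if a number of a shift passes 0.0625 or a number of a turn 10.7, either way. A call with a gripper value outside its range is refused whole. The fingers move at their own pace and stop on an object; FORCE is the grip in N (left out, the last holds). Time passes only in rows, so rows that do not move let the fingers close. It gives the time, the measured TCP pose, the force, the opening and the grip force at its end, in the units of the state.
- readout.observe(): the state, without advancing time (a new reading comes with each control period).
- snapshot(name): name is "scene" or "side" or "wrist"; returns a dict with "pixels" (480x640x3 uint8, red, green, blue), "fx", "fy", "cx", "cy" (pixels), "dist" ([k1, k2, p1, p2, k3] as OpenCV has them; the pictures are not rectified), "view" (4x4, takes a point from world to camera coordinates). Camera axes: x right, y down, z forward; pixel columns grow to the right and rows downward; lengths in m; the calibration is good to about 2 mm. A picture is of the moment at which its call begins. There is no depth.
- bot.close_job(): hands the job in; it is judged then, once.
The state is a dict: "time": time; "q": joint angles; "joint_vel": joint speeds; "effort": joint torques, N m; "tcp_pos": TCP position; "eef_rot": TCP orientation; "force": force on the tool from outside, world axes, zero at the start; "moment": the same for the moment, N m; "gripper_width": opening from 0.0 (shut) to 1.0 (fully open); "grip_force": force on a finger pad.
Only numpy, scipy, OpenCV 4.12 (cv2) and the standard library are available. Lean on these libraries where they do the work, as an engineer would, in place of code of your own. Each camera call takes 0.05 s, during which the arm holds its last target. There are 200 camera calls.

## Task

Get the coffee grinder ready and pulse it: first push its open grounds drawer fully home until it clicks in, then set the loose bayonet lid into the collar on top and press it right down, and twist it clockwise to the pulse mark, half-way to the lock, where the lid's grip bar points straight front to back over the drawer. Do not let it go on into the lock click, and finish while still gripping the lid and holding it at the pulse mark, since a spring turns it back as soon as it is let go. Leave the mug, the bean tin and the spoon where they are.

Things in the scene. Friction and masses are not known exactly. Their poses are not given: they have to be found in the camera images.
- grinder: Compact cordless coffee grinder, fixed. Black box 150 mm deep (its x), 116 wide (y), 88 high; a round aluminium collar, 94 mm across, stands on its middle, up to 116 mm, the highest point with the lid off. Origin: centre of the underside, on the collar's axis, z up; the front with the drawer is -x.
- collar (a point): Centre of the collar's mouth, 116 mm up. Its lip (68 mm bore, 7 mm thick) has two opposed gaps about 20 mm wide for the lid's lugs, on the line turned 0.70 rad counter-clockwise from above from the grinder's x axis. White deck marks before the collar: two short ribs (open) in line with the gaps, one long rib (pulse), a round stud (lock).
- pulse_mark (a point): The long white rib on the deck straight in front of the collar (60 mm from its axis along the grinder's -x). The lid is at pulse when its bar points at it. The lock stud lies 0.70 rad further clockwise, the open ribs 0.70 rad back.
- drawer (a joint): How far the grounds drawer is open, m: 0 is home at its stop, 0.08 full travel, along the grinder's -x axis. Friction 1 to 2 N; over the last 10 mm a sprung roller resists with some 4 to 7 N and, from about 5 mm open, snaps it home and keeps it there.
- drawer_knob (a point): Centre of the front face of the drawer's round steel knob: 22 mm diameter, 18 mm out from the flat drawer front, 34 mm above the table. It moves with the drawer. The drawer front is 90 mm wide, from 10 to 60 mm above the table.
- lid: Loose round grey bayonet lid, 100 to 210 g, upright on the table. Origin: centre of the underside, z up. Spigot 64 mm diameter, 22 mm high, tapered foot; two opposed lugs along its x axis (14 mm wide, out to 38.5 mm from the axis, 6 to 13 mm up); flange 92 mm across, 22 to 35 mm up. A half turn makes no difference. Seated, its origin is 94 mm above the table; 110 if the lugs rest on the lip.
- lid_grip (a point): Middle of the black grip bar on top of the lid, 50 mm above the lid's underside. The bar runs along the lid's x axis, 74 mm long, 20 mm wide, with upright flat sides from 35 to 61 mm above the underside.
- run_ring (a joint): Turn, rad, of the sprung switch ring in the collar, pushed round clockwise by the lid's lugs; 0 at rest. The lid turns about 0.07 rad before it meets the ring: at the pulse mark (lid 0.70 rad from entry) it reads about 0.63. The spring turns it back with 0.04 N m at rest, 0.08 at pulse. From about 1.0 lock nubs resist; beyond 1.2 the lid clicks into the lock and stays at 1.3.
- mug: Bystander: white mug, 76 mm in diameter, 85 mm high, handle at its +y side. Origin: centre of the underside.
- bean_tin: Bystander: round steel bean tin with wooden lid, 70 mm in diameter, 100 mm high. Origin: centre of the underside.
- spoon: Bystander: steel spoon, 140 mm long, lying flat, x along its length.
Mind the look-alikes: they are no part of the job. Leave any turquoise look-alike of the lid alone.

How it is judged:
By the outcome, as a careful person would: the job done as asked, in the order asked, and still so for the second after the job is handed in, while the arm keeps its last pose, push and grip.
It also fails if it takes over 62 s, if anything falls off the work surface, if the arm or the gripper's body presses on something with over 40 N, if the wrist force passes 120 N, or if a joint passes its speed limit or range.

## Working session

There is one attempt and no reset: what is moved stays moved. The work goes in short steps, Python scripts to look and compute and a shell command to move; the robot and the scene stay as the last step left them, time stands still between calls to the robot, and variables do not carry over. Pictures are saved under pics/ and viewed, at most 10 in all, crops included, and the job is handed in when it is done.

```bash
mkdir -p pics; ls
python3 - <<'E'
from station import readout, snapshot
import cv2,pickle
s=readout.observe(); print(s)
d={n:snapshot(n) for n in("scene","side","wrist")}
pickle.dump(d,open("s0.pkl","wb"))
for n in d: cv2.imwrite(f"pics/{n}0.png",d[n]["pixels"][:,:,::-1]); print(n,d[n]["fx"],d[n]["dist"],d[n]["view"])
E
```

```text
pics
{'time': 0.0, 'q': array([-0.06577888,  0.62933557,  0.03845769,  1.51832834, -0.02701561,
        0.99629015, -0.020018  ]), 'joint_vel': array([ 2.67934000e-04, -1.94312196e-03,  2.53472586e-03, -1.76583487e-04,
       -4.77246239e-05, -4.72991487e-04,  4.39635362e-04]), 'effort': array([ 1.05774864e-04, -5.49729431e+01,  1.14371493e+00, -1.86633307e+01,
       -5.21096285e-02,  2.37884105e-02,  1.36332897e-04]), 'tcp_pos': array([6.49384542e-01, 1.15721389e-05, 2.21573904e-01]), 'eef_rot': array([[ 5.94271235e-05,  9.99998300e-01, -1.84295191e-03],
       [ 9.99999998e-01, -5.94622404e-05, -1.89999194e-05],
       [-1.91094732e-05, -1.84295078e-03, -9.99998302e-01]]), 'force': array([ 0.17333242,  0.92944761, -0.14559884]), 'moment': array([ 0.01464078,  0.01997947, -0.02346722]), 'grip_force': 0.0, 'gripper_width': 0.9983973477452232}
scene 477.4344785992808 [-0.00216736  0.          0.          0.          0.        ] [[ 8.58174318e-01  5.13358369e-01  1.57088988e-04 -5.14787226e-01]
 [ 3.14322158e-01 -5.25206161e-01 -7.90797110e-01 -1.37303235e-01]
 [-4.05879810e-01  6.78691147e-01 -6.12078350e-01  1.28867717e+00]
 [ 0.00000000e+00  0.00000000e+00  0.00000000e+00  1.00000000e+00]]
side 619.6472438479346 [-0.18925133  0.          0.          0.          0.        ] [[-0.88160096 -0.47183694  0.01223281  0.52782565]
 [-0.25759084  0.4592535  -0.85013716  0.2720007 ]
 [ 0.39550816 -0.7526328  -0.5264192   0.96444775]
 [ 0.          0.          0.          1.        ]]
wrist 341.29881249622895 [-0.02395101  0.          0.          0.          0.        ] [[ 9.99997519e-01 -2.07510731e-04 -2.21767163e-03 -6.49069700e-01]
 [ 3.28612326e-04 -9.71010294e-01  2.39037448e-01 -2.42570890e-02]
 [-2.20298481e-03 -2.39037584e-01 -9.71007817e-01  3.89737055e-01]
 [ 0.00000000e+00  0.00000000e+00  0.00000000e+00  1.00000000e+00]]
```

View pics/scene0.png

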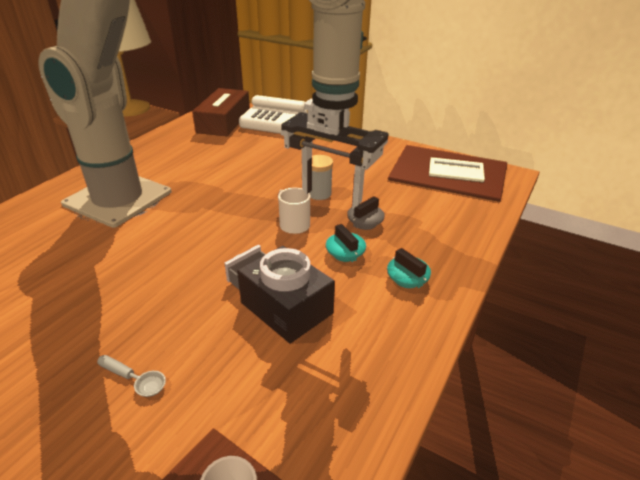

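View pics/side0.png

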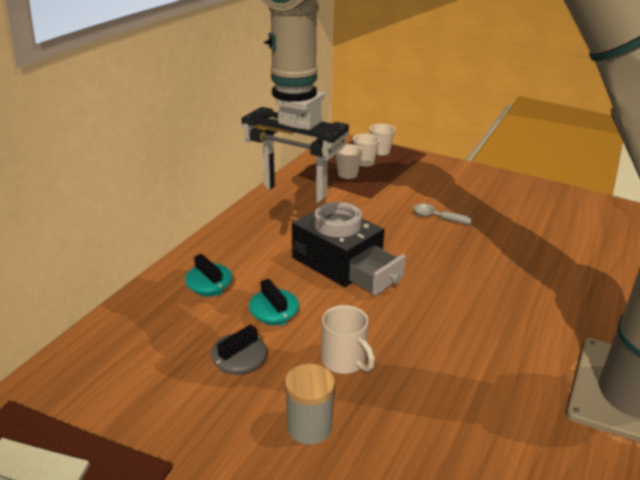

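View pics/wrist0.png

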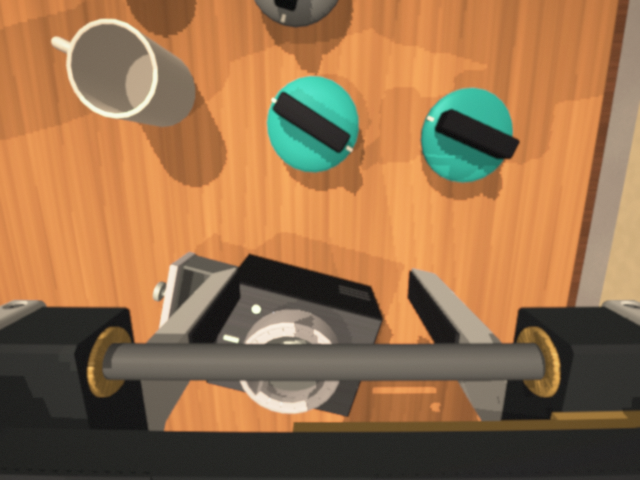

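The views show the grey lid at scene (366,213) / side (240,350), and the collar at scene (285,268) / side (338,217). The drawer is open toward the robot, with its knob at wrist (158,292). The turquoise lids are decoys.

```bash
cat > h.py <<'E'
import numpy as np,cv2
def ray(d,p):
    K=np.array([[d["fx"],0,d["cx"]],[0,d["fy"],d["cy"]],[0,0,1]])
    u=cv2.undistortPoints(np.array(p,float).reshape(-1,1,2),K,np.array(d["dist"],float)).reshape(-1,2)
    V=np.array(d["view"]);R=V[:3,:3]
    return -R.T@V[:3,3], np.c_[u,np.ones(len(u))]@R
def plane(d,p,z):
    o,r=ray(d,p); return o+r*((z-o[2])/r[:,2])[:,None]
def tri(l):
    A=0;b=0
    for d,p in l:
        o,r=ray(d,p);r=r[0]/np.linalg.norm(r[0]);M=np.eye(3)-np.outer(r,r);A=A+M;b=b+M@o
    return np.linalg.solve(A,b)
def proj(d,P):
    V=np.array(d["view"]);K=np.array([[d["fx"],0,d["cx"]],[0,d["fy"],d["cy"]],[0,0,1]])
    return cv2.projectPoints(np.array(P,float).reshape(-1,1,3),cv2.Rodrigues(V[:3,:3])[0],V[:3,3],K,np.array(d["dist"],float))[0].reshape(-1,2)
E
python3 - <<'E'
from h import *
import pickle
np.set_printoptions(precision=4,suppress=True)
d=pickle.load(open("s0.pkl","rb"))
S,D,W=d["scene"],d["side"],d["wrist"]
print("bar",tri([(S,(368,208)),(D,(238,343))]))
print("collar",tri([(S,(285,263)),(D,(339,217))]),tri([(S,(285,263)),(D,(339,217)),(W,(288,360))]))
print("lidflange",plane(S,[(366,215)],.03),plane(D,[(240,353)],.028))
print("deck corners W",plane(W,[(250,256),(382,300)],.088))
print("bar ends side",plane(D,[(220,350),(256,333)],.061))
def crop(i,x,y,w,h,k): return cv2.resize(i["pixels"][y:y+h,x:x+w,::-1],None,fx=k,fy=k,interpolation=cv2.INTER_CUBIC)
a=crop(D,285,190,133,100,3); b=crop(D,205,315,133,100,3)[:, :]
c=crop(S,220,235,133,100,3); e=crop(W,140,240,250,188,1.6)[:300,:399]
cv2.imwrite("pics/m1.png",np.vstack([np.hstack([a,b]),np.hstack([c,e])]))
E
```

```text
bar [0.6257 0.2363 0.0437]
collar [ 0.614  -0.1107  0.1099] [ 0.6151 -0.1105  0.1094]
lidflange [[0.6281 0.2262 0.03  ]] [[0.618  0.2405 0.028 ]]
deck corners W [[ 0.5831 -0.0173  0.088 ]
 [ 0.7037 -0.0599  0.088 ]]
bar ends side [[0.6278 0.2791 0.061 ]
 [0.6003 0.2163 0.061 ]]
```

View pics/m1.png

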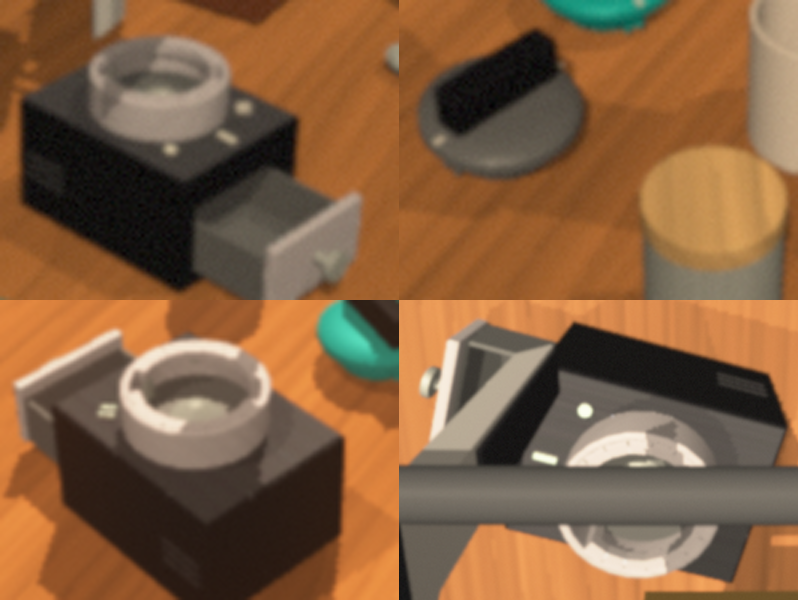

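The crops show the side-view collar rim centre at (338,215), the pulse rib at side (361,236) / wrist (231,339), and the knob at side (396,278) / wrist (158,291). The lid's bar and flange are clear in the side view.

Run:
```python
from h import *
import pickle
np.set_printoptions(precision=4,suppress=True)
d=pickle.load(open("s0.pkl","rb"))
S,D,W=d["scene"],d["side"],d["wrist"]
print("collar",plane(S,[(285,263.5)],.116),plane(D,[(338.3,215)],.116))
r=plane(D,[(361,236),(366,225.7),(341.7,240)],.09);w=plane(W,[(231,339),(256.3,308.8)],.09)
print("marks side",r,"wrist",w)
print("knob",tri([(D,(396,278)),(W,(158,291))]))
# deck edges from wrist: long edge
e=plane(W,[(250,256),(382,300)],.088)
for a in [plane(W,[(254,262),(380,297)],.088),plane(W,[(140+160/1.6,240+70/1.6),(140+385/1.6,240+127/1.6)],.088)]: v=a[1]-a[0];print("edge yaw",np.degrees(np.arctan2(v[1],v[0])),np.linalg.norm(v[:2]),a)
# collar from mask of each image: scene deck corners
c=lambda x,y:(220+x/3,235+y/3)
a=plane(S,[c(52,105),c(208,222),c(343,138)],.088)
print(a-0);
for i,j in((0,1),(1,2)):v=a[j]-a[i];print(np.degrees(np.arctan2(v[1],v[0])),np.linalg.norm(v[:2]))
c2=lambda x,y:(285+x/3,190+y/3)
a=plane(D,[c2(20,100),c2(182,182),c2(298,118)],.088)
for i,j in((0,1),(1,2)):v=a[j]-a[i];print(np.degrees(np.arctan2(v[1],v[0])),np.linalg.norm(v[:2]))
```

```text
collar [[ 0.6192 -0.118   0.116 ]] [[ 0.6141 -0.1077  0.116 ]]
marks side [[ 0.5581 -0.0968  0.09  ]
 [ 0.5657 -0.1372  0.09  ]
 [ 0.5846 -0.0653  0.09  ]] wrist [[ 0.5609 -0.0994  0.09  ]
 [ 0.5867 -0.068   0.09  ]]
knob [ 0.4689 -0.0719  0.0363]
edge yaw -16.39288861584061 0.12020644076576603 [[ 0.5864 -0.023   0.088 ]
 [ 0.7017 -0.0569  0.088 ]]
edge yaw -15.262658275692273 0.13558525281803804 [[ 0.5725 -0.0439  0.088 ]
 [ 0.7033 -0.0796  0.088 ]]
[[ 0.5322 -0.1533  0.088 ]
 [ 0.6745 -0.1904  0.088 ]
 [ 0.7068 -0.0857  0.088 ]]
-14.644787388312183 0.14704359268570164
72.8520912102279 0.1096327135249015
165.22653518672368 0.1442113046236333
-107.43346077244755 0.11250986100456238
```

```bash
python3 -m jog '[-0.016,-0.054,0,0,0, -0.016,-0.054,0,0,0, -0.016,-0.054,0,0,0, -0.016,-0.054,0,0,0, 0,0,0,10.5,0, 0,0,0,10.5,0, 0,0,0,10.5,0, 0,0,0,10.5,0, 0,0,0,10.5,0, 0,0,0,10.5,0, 0,0,0,10.5,0, 0,0,0,10.5,0, 0,0,0,10.5,0, 0,0,0,10.5,0]' 30
python3 - <<'E'
from station import *
s=readout.observe();print(s["eef_rot"],s["q"])
E
```

```text
time: 1.9
tcp_pos: [0.4339, -0.0639, 0.2224]
eef_rot: [[0.964, -0.265, -0.0], [-0.265, -0.964, 0.0], [-0.0, -0.0, -1.0]]
force: [0.1, 0.4, -0.6]
gripper_width: 0.004
grip_force: 0.0
[[ 9.64369020e-01 -2.64560651e-01 -2.34728504e-04]
 [-2.64560620e-01 -9.64369045e-01  1.56410038e-04]
 [-2.67744845e-04 -8.87370765e-05 -9.99999960e-01]] [-0.31097924  0.36953779  0.5293714   2.08657148 -0.27071139  0.75112952
 -1.44990231]
```

```bash
python3 -m jog '[0,0,0.062,0,0, 0,-0.001,0.062,0,0, 0,0,0.062,0,0, 0,0,0,0,0, 0.015,0,0,0,0, 0.015,0,0,0,0, 0.015,0,0,0,0, 0,0,0,0,0]'
python3 - <<'E'
from station import *
import cv2
cv2.imwrite("pics/a.png",cv2.resize(snapshot("side")["pixels"][150:330,270:510,::-1],None,fx=3,fy=3))
E
```

```text
time: 2.9
tcp_pos: [0.4803, -0.0751, 0.0396]
eef_rot: [[0.966, -0.259, 0.006], [-0.259, -0.966, -0.001], [0.006, -0.0, -1.0]]
force: [0.7, 0.2, 0.2]
gripper_width: 0.002
grip_force: 0.0
```

View pics/a.png

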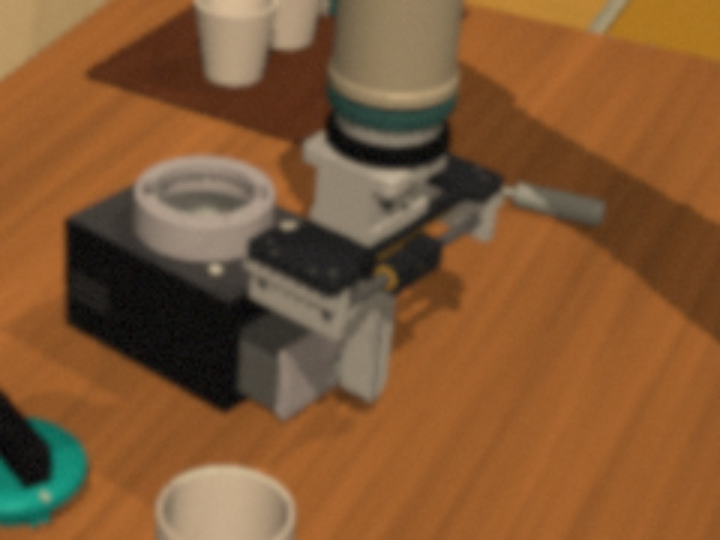

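The picture shows the closed fingers on the knob, with the drawer partly in and the body clear of the collar. I'll keep pushing.

```bash
python3 -m jog '[0.01,0,0,0,0, 0.01,0,0,0,0, 0.005,0,0,0,0, 0.004,0,0,0,0, 0,0,0,0,0]';python3 -m jog '[0.004,0,0,0,0, 0.004,0,0,0,0, 0,0,0,0,0]'
```

```text
time: 3.58
tcp_pos: [0.5033, -0.0814, 0.0359]
eef_rot: [[0.966, -0.259, -0.005], [-0.259, -0.966, 0.002], [-0.005, -0.001, -1.0]]
force: [-5.1, 1.6, 4.3]
gripper_width: 0.005
grip_force: 2.6
time: 3.95
tcp_pos: [0.5124, -0.0839, 0.036]
eef_rot: [[0.966, -0.259, -0.002], [-0.259, -0.966, 0.001], [-0.002, -0.0, -1.0]]
force: [-3.4, 0.6, 0.3]
gripper_width: 0.001
grip_force: 2.1
```

```bash
python3 -m jog '[0.003,0,0,0,0, 0.003,0,0,0,0, 0,0,0,0,0]';python3 -m jog '[0.003,0,0,0,0, 0,0,0,0,0]'
```

```text
time: 4.32
tcp_pos: [0.5125, -0.0839, 0.0358]
eef_rot: [[0.966, -0.259, -0.012], [-0.259, -0.966, 0.005], [-0.013, -0.001, -1.0]]
force: [-13.1, 2.7, 10.9]
gripper_width: 0.006
grip_force: 7.1
time: 4.58
tcp_pos: [0.5126, -0.0839, 0.0356]
eef_rot: [[0.966, -0.259, -0.018], [-0.259, -0.966, 0.007], [-0.019, -0.002, -1.0]]
force: [-18.8, 3.9, 15.2]
gripper_width: 0.003
grip_force: 9.5
```

Drawer is at a hard stop. Next: retreat, rise and hover over the lid.

```bash
python3 -m jog '[-0.045,0,0,0,0, 0,0,-0.062,0,0, 0,0,-0.062,0,0, 0,0,-0.062,0,0.06, 0.011,-0.056,0,0,0.06, 0.011,-0.056,0,0,0.06, 0.011,-0.056,0,0,0.06, 0.011,-0.056,0,0,0.06, 0.011,-0.056,0,0,0.06, 0.011,-0.056,0,0,0.06, 0,0,0,-10.1,0.06, 0,0,0,-10.1,0.06, 0,0,0,-10.1,0.06, 0,0,0,-10.1,0.06, 0,0,0,-10.1,0.06, 0,0,0,-10.1,0.06, 0,0,0,-10.1,0.06, 0,0,0,-10.1,0.06, 0,0,0,0,0.06]'
python3 - <<'E'
from station import *
import cv2,pickle
import numpy as np
d={n:snapshot(n) for n in("side","wrist")}
pickle.dump(d,open("s1.pkl","wb"))
f=lambda i,k: cv2.resize(i[:,:,::-1],None,fx=k,fy=k,interpolation=cv2.INTER_CUBIC)
a=f(d["wrist"]["pixels"],.8)[:, :]; b=f(d["side"]["pixels"][190:318,285:413],2.2)
o=np.zeros((384,512+282,3),np.uint8);o[:,:512]=a;o[:b.shape[0],512:512+b.shape[1]]=b
cv2.imwrite("pics/b.png",o)
print(readout.observe()["q"])
E
```

```text
time: 6.95
tcp_pos: [0.6306, 0.2327, 0.2229]
eef_rot: [[0.412, 0.911, 0.002], [0.911, -0.412, 0.001], [0.002, 0.002, -1.0]]
force: [-0.0, 0.1, -0.3]
gripper_width: 0.633
grip_force: 0.0
[-0.47916583  0.66470447  0.14863109  1.45367844 -0.10680078  1.02952661
 -0.73272523]
```

View pics/b.png

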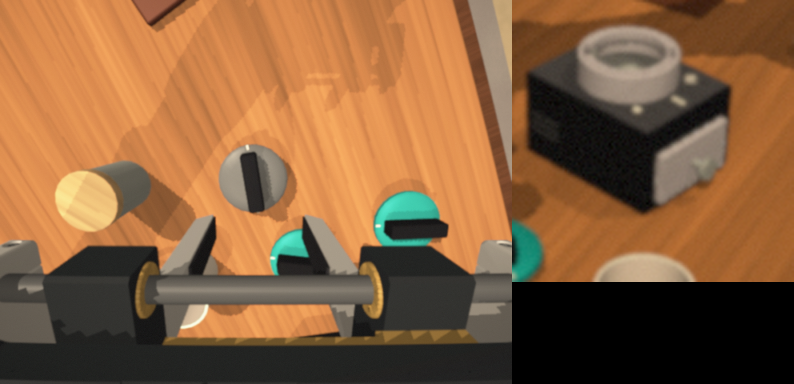

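Side view: drawer flush home. In the wrist view the grey lid is at about (315,222), with its bar nearly vertical. Now I'll measure it.

```bash
cat >> h.py <<'E'
def lid(W,box,zb=.061,zf=.035,T=60):
    x0,y0,x1,y1=box
    im=W["pixels"][y0:y1,x0:x1]
    hsv=cv2.cvtColor(im,cv2.COLOR_RGB2HSV)
    big=lambda m:max(cv2.findContours(m.astype(np.uint8),cv2.RETR_EXTERNAL,cv2.CHAIN_APPROX_NONE)[0],key=cv2.contourArea).reshape(-1,2)
    bar=big(cv2.morphologyEx((hsv[...,2]<T).astype(np.uint8),cv2.MORPH_OPEN,np.ones((3,3))))
    fl=big(cv2.morphologyEx(((hsv[...,1]<70)|(hsv[...,2]<T)).astype(np.uint8),cv2.MORPH_OPEN,np.ones((7,7))))
    B=plane(W,bar+[x0,y0],zb)[:,:2].astype(np.float32)
    F=plane(W,fl+[x0,y0],zf)[:,:2].astype(np.float32)
    return cv2.minAreaRect(B),cv2.minEnclosingCircle(F)
E
python3 - <<'E'
from h import *
import pickle
W=pickle.load(open("s1.pkl","rb"))["wrist"]
print(lid(W,(265,170,370,272)))
p=plane(W,[(248/.8,155/.8),(256/.8,209/.8)],.061);v=p[1]-p[0];print(p,np.degrees(np.arctan2(v[1],v[0])))
print(plane(W,[(252/.8,179/.8)],.03), plane(W,[(220/.8,179/.8),(286.5/.8,179/.8),(248.5/.8,149/.8)],.035))
E
```

```text
(((0.6247151494026184, 0.23783805966377258), (0.07209809869527817, 0.019024230539798737), 74.35604858398438), ((0.6242275834083557, 0.23763824999332428), 0.044126756489276886))
[[0.63373414 0.27040291 0.061     ]
 [0.61467158 0.20601657 0.061     ]] -106.4921901660955
[[0.6228137  0.23718999 0.03      ]] [[0.58543028 0.25524474 0.035     ]
 [0.66417458 0.21945798 0.035     ]
 [0.63548424 0.27497611 0.035     ]]
```

```bash
python3 -m jog '[0,0,0,-8.3,0.06, 0.003,-0.0073,0.06,0,0.06, 0,0,0.06,0,0.06, 0,0,0.03,0,0.06, 0,0,0.017,0,0.06, 0,0,0,0,0.06, 0,0,0,0,0.0, 0,0,0,0,0, 0,0,0,0,0, 0,0,0,0,0]' 40
```

```text
time: 8.3
tcp_pos: [0.6234, 0.2375, 0.0559]
eef_rot: [[0.274, 0.962, 0.001], [0.962, -0.274, 0.0], [0.0, 0.0, -1.0]]
force: [0.0, -0.3, 0.7]
gripper_width: 0.248
grip_force: 0.0
```

```bash
python3 -m jog '[0,0,0,0,0, 0,0,0,0,0, 0,0,-0.04,0,0, 0,0,-0.06,0,0, 0,0,-0.06,0,0, -0.0562,0.0147,0,0,0, -0.0562,0.0147,0,0,0, -0.0562,0.0147,0,0,0, -0.0562,0.0147,0,0,0, -0.0562,0.0147,0,0,0, -0.0562,0.0147,0,0,0, 0,0,0,9.8,0, 0,0,0,9.8,0, 0,0,0,9.8,0, 0,0,0,9.8,0, 0,0,0,9.8,0, 0,0,0,0,0]'
python3 - <<'E'
from station import *
from h import *
import pickle
d={n:snapshot(n) for n in("scene","side","wrist")}
pickle.dump(d,open("s2.pkl","wb"))
f=lambda i,k: cv2.resize(i[:,:,::-1],None,fx=k,fy=k,interpolation=cv2.INTER_CUBIC)
o=np.vstack([np.hstack([f(d["side"]["pixels"][140:290,260:420],2.5),f(d["scene"]["pixels"][185:335,210:370],2.5)]),
 np.hstack([f(d["wrist"]["pixels"][:,:],.45),np.zeros((216,512,3),np.uint8)])])
cv2.imwrite("pics/c.png",o)
print(readout.observe()["q"],o.shape)
E
```

```text
time: 10.42
tcp_pos: [0.6152, -0.1107, 0.2148]
eef_rot: [[0.905, 0.426, -0.002], [0.426, -0.905, -0.0], [-0.001, -0.0, -1.0]]
force: [-0.6, 0.1, -1.6]
gripper_width: 0.208
grip_force: 40.0
[-0.07138233  0.62130601  0.34028681  1.60445729 -0.24001646  0.95791072
 -0.78112821] (591, 800, 3)
```

View pics/c.png

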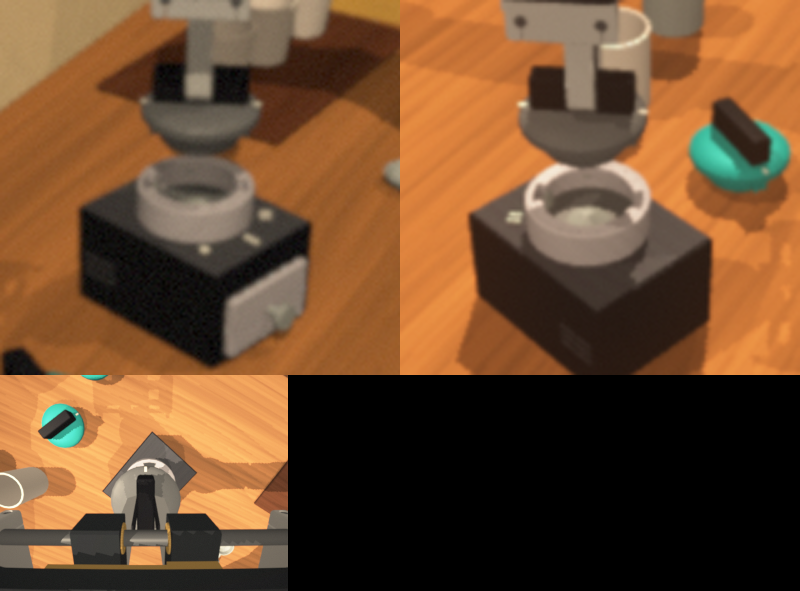

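The lid is gripped squarely above the collar and the drawer is home. Side: flange centre u≈340.5, collar ≈338.5. Scene: flange ≈443/collar similar. I'll refine the collar relative to the lid using these.

Run:
```python
from h import *
import pickle
d=pickle.load(open("s2.pkl","rb"))
np.set_printoptions(precision=4,suppress=True)
def ext(n,x0,x1,rows,lo,T):
    im=d[n]["pixels"]; hsv=cv2.cvtColor(im,cv2.COLOR_RGB2HSV)
    for y in rows:
        r=np.where((hsv[y,x0:x1,1]<T)&(hsv[y,x0:x1,2]>lo))[0]
        if len(r): print(n,y,r[0]+x0,r[-1]+x0,(r[0]+r[-1])/2+x0,len(r))
ext("side",310,370,range(176,196,3),50,90)
print();ext("side",305,372,range(206,228,3),110,90)
print();ext("scene",250,316,range(222,244,3),50,100)
print();ext("scene",250,318,range(256,284,3),110,110)
t=np.array([.6152,-.1107])
for n in("side","scene"):
    print(n,proj(d[n],[[*t,.187],[*t,.19],[*t,.116],[*t,.105]]))
    J=[(proj(d[n],[[t[0]+.01*(k==0),t[1]+.01*(k==1),.11]])-proj(d[n],[[*t,.11]]))[0]/.01 for k in(0,1)]
    print(J)
```

```text
side 176 333 345 339.0 13
side 179 317 361 339.0 19
side 182 317 363 340.0 47
side 185 318 363 340.5 46
side 188 319 362 340.5 44
side 191 321 359 340.0 39
side 194 325 355 340.0 31

side 206 321 354 337.5 6
side 209 317 358 337.5 13
side 212 315 360 337.5 15
side 215 315 360 337.5 15
side 218 316 361 338.5 22
side 221 317 359 338.0 43
side 224 317 368 342.5 48
side 227 317 367 342.0 46

scene 222 275 308 291.5 20
scene 225 260 308 284.0 21
scene 228 259 308 283.5 24
scene 231 258 307 282.5 50
scene 234 258 307 282.5 50
scene 237 260 306 283.0 47
scene 240 262 303 282.5 42
scene 243 266 299 282.5 34

scene 256 263 306 284.5 44
scene 259 259 308 283.5 50
scene 262 254 309 281.5 27
scene 265 259 310 284.5 19
scene 268 259 309 284.0 35
scene 271 252 309 280.5 57
scene 274 252 309 280.5 57
scene 277 261 308 284.5 48
scene 280 262 306 284.0 45
scene 283 264 304 284.0 41
side [[339.5116 182.3393]
 [339.5567 180.9518]
 [338.4659 214.201 ]
 [338.3077 218.972 ]]
[array([-447.6195, -124.1264]), array([-226.3021,  222.5073])]
scene [[284.1586 229.7406]
 [284.1057 228.3632]
 [285.3464 260.6849]
 [285.5202 265.2116]]
[array([448.5148, 174.7444]), array([ 288.79  , -288.4799])]
```

Run:
```python
from h import *
import pickle
from scipy.optimize import least_squares
d=pickle.load(open("s2.pkl","rb"))
np.set_printoptions(precision=4,suppress=True)
for n,u in(("side",338),("scene",284)):
    im=d[n]["pixels"];hsv=cv2.cvtColor(im,cv2.COLOR_RGB2HSV)
    r=range(198,242) if n=="side" else range(246,296)
    print(n,[(y,int(hsv[y,u-2:u+3,1].mean()),int(hsv[y,u-2:u+3,2].mean())) for y in r])
th=np.linspace(0,2*np.pi,400)
for c in([.6152,-.1107],):
  for n in("side","scene"):
    for z in(.116,.088):
        p=proj(d[n],np.c_[c[0]+.047*np.cos(th),c[1]+.047*np.sin(th),0*th+z]);print(n,z,p.min(0),p.max(0),(p.min(0)+p.max(0))/2)
```

```text
side [(198, 48, 57), (199, 48, 57), (200, 48, 63), (201, 51, 73), (202, 50, 90), (203, 52, 107), (204, 53, 112), (205, 53, 108), (206, 55, 107), (207, 53, 104), (208, 52, 104), (209, 51, 105), (210, 52, 107), (211, 54, 106), (212, 51, 100), (213, 51, 85), (214, 51, 66), (215, 48, 55), (216, 42, 63), (217, 51, 78), (218, 53, 100), (219, 50, 123), (220, 52, 141), (221, 53, 153), (222, 54, 158), (223, 53, 162), (224, 52, 169), (225, 53, 172), (226, 53, 163), (227, 54, 156), (228, 53, 155), (229, 54, 154), (230, 53, 153), (231, 55, 151), (232, 53, 152), (233, 52, 152), (234, 54, 153), (235, 54, 149), (236, 52, 135), (237, 53, 109), (238, 53, 95), (239, 56, 96), (240, 54, 89), (241, 50, 78)]
scene [(246, 70, 87), (247, 71, 83), (248, 71, 82), (249, 73, 81), (250, 72, 81), (251, 69, 93), (252, 64, 125), (253, 63, 142), (254, 63, 142), (255, 64, 138), (256, 63, 141), (257, 62, 144), (258, 63, 142), (259, 64, 128), (260, 70, 99), (261, 74, 84), (262, 72, 84), (263, 71, 89), (264, 69, 93), (265, 68, 94), (266, 66, 99), (267, 63, 131), (268, 57, 178), (269, 53, 200), (270, 54, 197), (271, 55, 185), (272, 56, 180), (273, 56, 178), (274, 57, 176), (275, 58, 172), (276, 58, 167), (277, 60, 165), (278, 59, 166), (279, 59, 168), (280, 59, 158), (281, 61, 151), (282, 61, 148), (283, 61, 147), (284, 61, 147), (285, 61, 147), (286, 62, 147), (287, 61, 147), (288, 62, 148), (289, 62, 147), (290, 62, 138), (291, 67, 101), (292, 73, 73), (293, 76, 66), (294, 76, 65), (295, 75, 66)]
side 0.116 [314.7973 202.7063] [362.133  226.4744] [338.4652 214.5903]
side 0.088 [314.6732 214.5151] [361.455  238.7854] [338.0641 226.6502]
scene 0.116 [260.1337 245.4365] [310.4788 277.2573] [285.3062 261.3469]
scene 0.088 [261.0491 256.6562] [310.4427 288.8074] [285.7459 272.7318]
```

```bash
python3 -m jog '[0.002,0.004,0.02,0,0, 0,0,0.016,0,0, 0,0,0,0,0]'
python3 - <<'E'
from station import *
from h import *
import pickle
d={n:snapshot(n) for n in("scene","side","wrist")}
pickle.dump(d,open("s3.pkl","wb"))
f=lambda i,k: cv2.resize(i[:,:,::-1],None,fx=k,fy=k,interpolation=cv2.INTER_CUBIC)
o=np.hstack([f(d["side"]["pixels"][170:270,290:390],4),f(d["scene"]["pixels"][210:310,235:335],4)])
cv2.imwrite("pics/d.png",o)
E
```

```text
time: 10.95
tcp_pos: [0.6175, -0.1135, 0.177]
eef_rot: [[0.906, 0.424, -0.005], [0.424, -0.906, 0.001], [-0.004, -0.003, -1.0]]
force: [0.0, 0.1, -1.6]
gripper_width: 0.21
grip_force: 40.0
```

View pics/d.png

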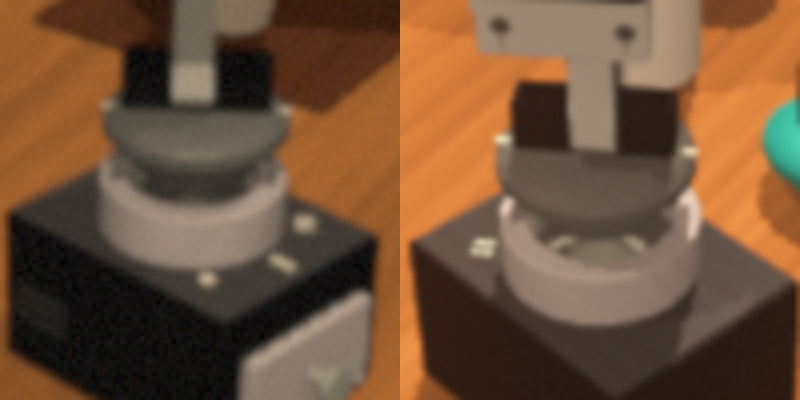

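Pictures: the spigot sits just over the mouth. Lid ticks midpoint is side (339.3,196.6) / scene (283.8,246.4); collar bottoms at side v 236.5 / scene v 290.5.

Run:
```python
from h import *
import pickle
from scipy.optimize import least_squares
d=pickle.load(open("s3.pkl","rb"));S,D=d["scene"],d["side"]
np.set_printoptions(precision=4,suppress=True)
print("lid",tri([(D,(339.3,196.6)),(S,(283.8,246.4))]))
th=np.linspace(0,2*np.pi,400)
def ex(n,c,z): return proj(n,np.c_[c[0]+.047*np.cos(th),c[1]+.047*np.sin(th),0*th+z])
def res(c):
    a,b=ex(D,c,.088+c[2]),ex(S,c,.088+c[2]);A,B=ex(D,c,.116+c[2]),ex(S,c,.116+c[2])
    mid=lambda p:(p[:,0].min()+p[:,0].max())/2
    return [(mid(a)+mid(A))/2-338.0,(mid(b)+mid(B))/2-284.8,a[:,1].max()-236.8,b[:,1].max()-290.7,A[:,1].max()-226,B[:,1].max()-280,A[:,1].min()-202]
r=least_squares(res,[.616,-.113,0]);print("collar",r.x,r.fun)
# all 3 edges of the same lid circle flange bottom: silhouette check
def lr(c):
    f=lambda n:proj(n,np.c_[c[0]+.046*np.cos(th),c[1]+.046*np.sin(th),0*th+c[2]])
    a,b=f(D),f(S);return [(a[:,0].min()+a[:,0].max())/2-339.1,(b[:,0].min()+b[:,0].max())/2-284,a[:,1].max()-(170+168/4),b[:,1].max()-(210+220/4)]
r=least_squares(lr,[.617,-.113,.145]);print("lid flange bottom",r.x,r.fun)
```

```text
lid [ 0.6166 -0.1154  0.1532]
collar [ 0.6175 -0.1157 -0.0008] [ 0.3411  0.3172  0.8398  0.4569 -0.6332 -0.3974 -0.2364]
lid flange bottom [ 0.6157 -0.1136  0.1459] [ 0.2145  0.1987 -0.0202  0.0204]
```

```bash
python3 -m jog '[0.0006,0.0014,0,0,0, 0,0,0.004,0,0, 0,0,0.004,0,0, 0,0,0,0,0]';python3 -m jog '[0,0,0.004,0,0, 0,0,0,0,0]'
```

```text
time: 11.6
tcp_pos: [0.62, -0.1147, 0.171]
eef_rot: [[0.906, 0.424, -0.001], [0.424, -0.906, 0.0], [-0.001, -0.001, -1.0]]
force: [0.1, -0.3, -2.1]
gripper_width: 0.211
grip_force: 40.0
time: 11.85
tcp_pos: [0.6201, -0.1147, 0.1671]
eef_rot: [[0.906, 0.424, -0.001], [0.424, -0.906, 0.0], [-0.001, -0.0, -1.0]]
force: [-0.3, 0.4, -1.6]
gripper_width: 0.209
grip_force: 40.0
```

```bash
python3 -m jog '[0,0,0.004,0,0, 0,0,0,0,0]';python3 -m jog '[0,0,0.004,0,0, 0,0,0,0,0]'
```

```text
time: 12.1
tcp_pos: [0.62, -0.1147, 0.1631]
eef_rot: [[0.906, 0.424, -0.001], [0.424, -0.906, 0.0], [-0.001, -0.0, -1.0]]
force: [-0.3, -0.0, -1.6]
gripper_width: 0.209
grip_force: 40.0
time: 12.35
tcp_pos: [0.62, -0.1147, 0.1591]
eef_rot: [[0.906, 0.424, -0.001], [0.424, -0.906, 0.0], [-0.001, -0.0, -1.0]]
force: [-0.5, -0.5, -2.3]
gripper_width: 0.209
grip_force: 40.0
```

Underside about 103 mm, through the gaps with no contact. Press down to the seat at TCP z ≈ 0.150.

```bash
python3 -m jog '[0,0,0.004,0,0, 0,0,0.003,0,0, 0,0,0,0,0]';python3 -m jog '[0,0,0.003,0,0, 0,0,0,0,0]';python3 -m jog '[0,0,0.003,0,0, 0,0,0,0,0]'
```

```text
time: 12.72
tcp_pos: [0.6201, -0.1147, 0.1521]
eef_rot: [[0.906, 0.424, -0.0], [0.424, -0.906, 0.0], [-0.0, -0.0, -1.0]]
force: [-0.3, 0.1, -2.0]
gripper_width: 0.212
grip_force: 40.0
time: 12.98
tcp_pos: [0.6202, -0.1149, 0.1498]
eef_rot: [[0.906, 0.424, 0.0], [0.424, -0.906, 0.0], [0.0, -0.0, -1.0]]
force: [-0.9, 0.5, 1.3]
gripper_width: 0.21
grip_force: 40.0
time: 13.22
tcp_pos: [0.6203, -0.1149, 0.1497]
eef_rot: [[0.906, 0.424, 0.001], [0.424, -0.906, 0.001], [0.001, -0.0, -1.0]]
force: [-7.7, 2.0, 18.1]
gripper_width: 0.206
grip_force: 40.0
```

Seated: TCP 0.1497, as expected. Ease off the press a little and twist clockwise.

```bash
python3 -m jog '[0,0,-0.002,0,0, 0,0,0,4,0, 0,0,0,5,0, 0,0,0,6,0, 0,0,0,5,0, 0,0,0,0,0]' 50; python3 -c "
from station import *
s=readout.observe();print(s['moment'])"
```

```text
time: 13.98
tcp_pos: [0.6208, -0.1151, 0.1497]
eef_rot: [[0.996, 0.088, 0.001], [0.088, -0.996, -0.0], [0.001, 0.001, -1.0]]
force: [-2.3, 0.0, 6.7]
gripper_width: 0.212
grip_force: 50.0
[ 0.28859612  0.71341614 -0.02141738]
```

```bash
python3 -m jog '[0,0,0,6,0, 0,0,0,6,0, 0,0,0,5,0, 0,0,0,3.5,0, 0,0,0,0,0, 0,0,0,0,0]'
python3 - <<'E'
from station import *
from h import *
import pickle
s=readout.observe();print(s['moment'],np.degrees(np.arctan2(s["eef_rot"][1,0],s["eef_rot"][0,0])))
d={n:snapshot(n) for n in("scene","side","wrist")}
pickle.dump(d,open("s4.pkl","wb"))
f=lambda i,k: cv2.resize(i[:,:,::-1],None,fx=k,fy=k,interpolation=cv2.INTER_CUBIC)
o=np.hstack([f(d["side"]["pixels"][170:290,290:420],3.07),f(d["scene"]["pixels"][210:330,220:350],3.07)])
w=f(d["wrist"]["pixels"][220:480,160:480],.75)
o=np.vstack([o[:,:798],np.hstack([w,np.zeros((w.shape[0],798-w.shape[1],3),np.uint8)])])
cv2.imwrite("pics/e.png",o);print(o.shape)
E
```

```text
time: 14.72
tcp_pos: [0.6206, -0.1161, 0.1498]
eef_rot: [[0.964, -0.266, 0.001], [-0.266, -0.964, -0.002], [0.002, 0.001, -1.0]]
force: [-2.2, -0.8, 6.8]
gripper_width: 0.206
grip_force: 50.0
[0.0123516  0.78568275 0.03867879] -15.420316695949905
(563, 798, 3)
```

View pics/e.png

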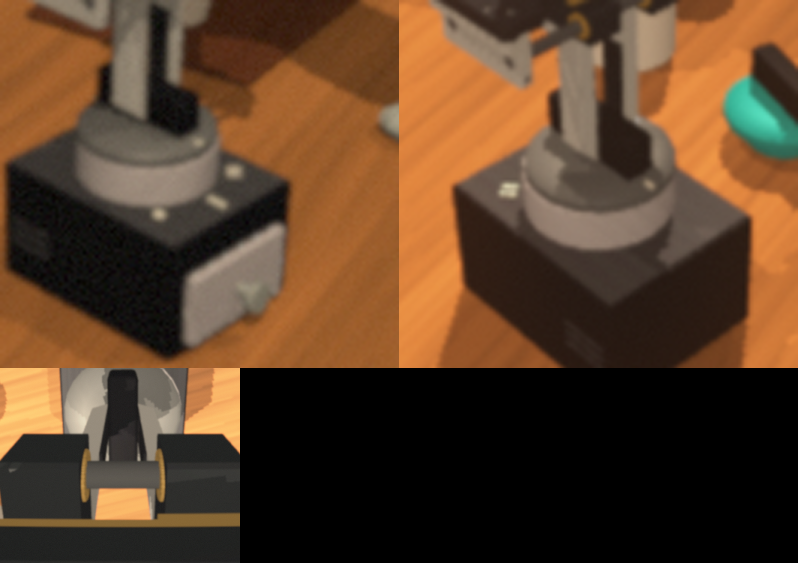

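The lid is flush in the collar and its tick at side (354.5,216) points at the long rib at (360.7,236). I'll check the yaw against the deck edges in the wrist view.

Run:
```python
from h import *
import pickle
d=pickle.load(open("s4.pkl","rb"));D,W,S=d["side"],d["wrist"],d["scene"]
np.set_printoptions(precision=4,suppress=True)
ya=lambda a,b:np.degrees(np.arctan2(b[1]-a[1],b[0]-a[0]))
print("rib",plane(D,[(360.7,235.8)],.09),"tick",plane(D,[(354.5,216.3)],.129), "tick2",plane(S,[(220+251/3.07,210+183/3.07)],.129))
hsv=cv2.cvtColor(W["pixels"],cv2.COLOR_RGB2HSV)
L=[];R=[]
for y in range(150,305,3):
    m=hsv[y,:,1]>100
    l=[x for x in range(200,320) if m[x-1] and not m[x:x+8].any()]
    r=[x for x in range(330,450) if m[x+1] and not m[x-7:x+1].any()]
    if l:L.append((l[0],y))
    if r:R.append((r[-1],y))
for E in(L,R):
    print(E[::5])
    P=plane(W,E,.088)[:,:2].astype(np.float32)
    v=cv2.fitLine(P,cv2.DIST_HUBER,0,.001,.001).ravel();print(v,np.degrees(np.arctan2(v[1],v[0])))
```

```text
rib [[ 0.5589 -0.0972  0.09  ]] tick [[ 0.5748 -0.0985  0.129 ]] tick2 [[ 0.6632 -0.13    0.129 ]]
[(237, 153), (237, 168), (238, 183), (239, 198), (240, 213), (241, 228), (241, 243), (242, 258), (243, 273), (244, 288), (245, 303)]
[ 0.9625 -0.2714  0.6543 -0.0677] -15.74936
[(386, 153), (412, 168), (412, 183), (411, 198), (410, 213), (409, 228), (408, 243), (407, 258), (406, 273), (405, 288), (403, 303)]
[ 0.963  -0.2694  0.6244 -0.1758] -15.629099
```

```bash
python3 -m jog '[0,0,0,0.5,0, 0,0,0,0,0, 0,0,0,0,0, 0,0,0,0,0]'
python3 - <<'E'
from station import *
from h import *
s=readout.observe();print(s['moment'],np.degrees(np.arctan2(s["eef_rot"][1,0],s["eef_rot"][0,0])))
W=snapshot("wrist");g=cv2.cvtColor(W["pixels"],cv2.COLOR_RGB2GRAY).astype(int)
L=[];R=[]
for y in range(228,280,4):
    q=g[y,290:360];k=np.diff(q)
    L.append((290+k[:35].argmin()+.5,y));R.append((290+35+k[35:].argmax()+.5,y))
print(L[::4],R[::4])
for E in(L,R):
    v=cv2.fitLine(plane(W,E,.155)[:,:2].astype(np.float32),cv2.DIST_HUBER,0,.001,.001).ravel();print(v,np.degrees(np.arctan2(v[1],v[0])))
E
```

```text
time: 15.38
tcp_pos: [0.6205, -0.1162, 0.1498]
eef_rot: [[0.962, -0.274, 0.001], [-0.274, -0.962, -0.002], [0.002, 0.001, -1.0]]
force: [-3.4, -1.7, 7.6]
gripper_width: 0.207
grip_force: 50.0
[-0.08048138  0.78339067  0.20363532] -15.8950717955189
[(np.float64(304.5), 228), (np.float64(302.5), 244), (np.float64(302.5), 260), (np.float64(302.5), 276)] [(np.float64(341.5), 228), (np.float64(342.5), 244), (np.float64(342.5), 260), (np.float64(344.5), 276)]
[ 0.9563554  -0.29220608  0.647082   -0.11300059] -16.990076
[ 0.97198784 -0.23503105  0.6422017  -0.13152342] -13.593453
```

The bar is at about -15.3° to -15.9°, the grinder at -15.7°, and the lid is still seated and gripped. Handing in.

```bash
python3 -c "
from station import bot
print(bot.close_job())"
```

```text
the job is handed in; nothing more can be done
None
```

I pushed the drawer home to its stop, seated the lid (TCP height matched the seat), and twisted it to within about 0.5° of the pulse mark, short of the lock. I handed in still gripping the lid there, at about 15.5 s of the 62 s limit; the mug, tin and spoon were never approached.

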